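# Pop a laundry tablet and trap it on the landing

### The job

Press the release button of the laundry tablet dispenser down with one fingertip, and with the other finger stop the tablet that the spring pops out, so that it comes out onto the open landing but does not slide off the front. Only touch the tablet: do not pinch it or lift it, and leave the things around the dispenser where they are. Finish while still holding: the finger stays where it is, holding the tablet back on the landing against the spring.

Things in the scene. Friction and masses are not known exactly. Their poses are not given: they have to be found in the camera images.
- dispenser: Grey tablet dispenser fixed to the worktop, 130 mm long (own x -65 to +65 mm), 94 mm wide. Origin on the worktop under its channel's centre line, at the hood's mouth; +x points to the back of the hood, the tablet comes out along -x, z up. The channel (floor 18 mm up, 48 mm wide inside, y = -24 to +24) is roofed behind the mouth by a hood 46 mm high with a clear top; in front of it lies the open landing.
- landing_mid (a point): Middle of the open landing, on the channel floor, at dispenser x = -38, y = 0, 18 mm above the worktop, axes as the dispenser's. The landing runs from x = -7 to x = -65 mm between walls 4 mm thick, tops 30 mm above the worktop. It has no front wall: past x = -65 mm the tablet drops to the worktop.
- gate_foot (a point): Lower edge of the steel gate plate, at dispenser x = -3, y = 0, 35 mm above the worktop when shut: it holds back the top 5 mm of the tablet. It rises up to 10 mm as the button is pressed. Plate 24 mm high, between two black guides (x = -7.5 to +1.5 mm, 61 mm high).
- button_top (a point): Centre of the black ribbed top of the release button, 40 mm (dispenser x) by 28 mm (y), beside the landing at dispenser x = -38, y = +47 mm; 31 mm above the worktop when up, 23 mm fully down (a finger of the same level in the landing still clears the channel floor by 5 mm). Its grey housing is 50 x 36 mm, 20 mm high.
- release (a joint): Travel of the release button, m: 0 up, 0.008 fully down; springs back. About 3 N to start, 5 N fully down. After 5 to 6 mm the gate clears the tablet, and a spring pusher drives it out along dispenser -x with about 2 N at 0.1 to 0.2 m/s; unhindered it is off the landing within a second. If let up, the gate comes down lightly on or behind the tablet.
- tablet: White pressed laundry tablet, rounded block 40 mm (own x) by 44 mm (own y) by 22 mm high, about 60 g, loose; origin at the centre of its underside. Starts in the hood behind the gate, centre at dispenser x = +20 mm, y = 0, axes as the dispenser's, and slides on the channel floor. A finger standing in the middle of the landing stops it when it has come out some 15 to 30 mm.
- cream_pot: small round cream pot with a red lid, 58 mm across, 50 mm high, loose, about 115 mm to the button side (+y) of the dispenser. Origin at the middle of its underside as it stands. To be left alone.
- tin: low round tin, 86 mm across, 40 mm high, loose, about 90 mm to the other side (-y) of the dispenser. Origin at the middle of its underside as it stands. To be left alone.
- clothes_peg: wooden clothes peg 15x72x12 mm lying beside the hood on its -y side, loose. Origin at the middle of its underside. To be left alone.
- tape: roll of tape lying flat, 98 mm across, 25 mm high, loose, near the front edge at the left. Origin at the middle of its underside as it stands. To be left alone.
- hose_ferrule: small steel tube 13 mm across, 24 mm high, standing beside the hood on its +y side, loose. Origin at the middle of its underside as it stands. To be left alone.
- roller_bottle: small bottle with a yellow cap, 42 mm across, 106 mm high, standing behind the dispenser to the right, loose. Origin at the middle of its underside as it stands. To be left alone.
Not all that is in view belongs to the job. There is more than one size of the dispenser; the one meant has the size given above.

How it is judged:
By the outcome, as a careful person would: the job done as asked, in the order asked, and still so for the second after the job is handed in, while the arm keeps its last pose, push and grip.
It also fails if it takes over 32 s, if anything falls off the work surface, if the arm or the gripper's body presses on something with over 40 N, if the wrist force passes 120 N, or if a joint passes its speed limit or range.

### The arm

A 6-joint arm with a two-finger parallel gripper is mounted at the origin on a cart in front of the work surface, level with it; the furniture and walls round the work are solid. World frame = base frame: x ahead of the robot, y to its left, z up, the work surface at z = 0. Lengths are in mm, angles in rad, forces in N, time in s.
With the tool pointing down it reaches from about 275 to 750 mm from the base axis. Payload 10.2 kg.
Tool frame: the origin (TCP) lies at the very end of the fingers, on their centre line; the grasp point (between the pads) lies 19 mm behind it (ctrl.hold_point_z is the distance from the TCP to the grasp point, in mm); z points along the fingers, y is the direction in which the jaws open and shut (so a half turn about z gives the same grasp; the last joint's range is limited). The gripper opens to 85 mm and grips with 20 to 120 N. Pads are 22 mm wide; open, the fingers measure 114 mm over their backs; the gripper's body (76 mm by 85 mm) begins 54 mm behind the grasp point. The pads swing forward as they close: fully open they stand 13 mm farther back than shut.
Start: joints at [-1.449, 0.313, 1.498, -0, 1.331, -0.223], TCP at [177.442, -494.111, 231.294] pointing down, gripper open.
Joint ranges: [-2.94, 2.94], [-0.97, 2.17], [0.19, 2.56], [-1.23, 4.37], [0.02, 3.11], [-2.88, 2.88]. Speed limits (rad/s): [2.39, 2.39, 3.01, 3.14, 3.14, 3.14].

### API

Orientations are given as a unit quaternion [w, x, y, z].
In Python, from rig import readout, cams, workorder, spotter, ctrl gives the robot as it stands.
- The arm moves only by the tool step_arm, never from a script. Its argument "plan" is text: rows parted by semicolons, each of 5 numbers parted by spaces: the shift along the tool's x, y, z in cm, then the turn about the tool's z in degrees, then the opening in per cent of the stroke, from 0 (shut) to 100 (fully open). In form: x y z twist gripper; .... A call has 1 to 10 rows; each row is the pose to reach, as a shift and turn from the pose commanded when the call began, along the tool's axes at that moment; what a row does not reach only later rows make up. A row lasts 1/10 s, in which the tool goes at most 50 mm and 8.59 degrees, less where a joint would pass 70% of its speed; a pose out of reach is approached as far as the arm can. A call with a gripper value outside its range is refused whole. The fingers move at their own pace and stop on an object; "grip_force" is the grip in N (left out, the last holds). Time passes only in rows, so rows that repeat a pose let the fingers close. It gives the time, the measured TCP pose, the force and the opening at its end, in the units of the state.
- readout.sense(): the state, without advancing time (a new reading comes with each control period).
- cams.capture(name): name is "scene" or "top" or "wrist"; returns (picture, depth): 480x640x3 uint8, red, green, blue; 480x640 float32, mm along the optical axis (not along the pixel's ray), 0 where there is no reading.
- cams.camera_info(name): a dict with "vfov" (degrees; the focal length in pixels is half the picture's height over the tangent of half this angle, whatever the lens; pixels are square), "cx", "cy" (the principal point, pixels), "rvec" (rotation vector, rad) and "tvec" (3), from world to camera coordinates, as OpenCV has them. Camera axes: x right, y down, z forward; pixel columns grow to the right and rows downward; lengths in mm; the calibration is good to about 2 mm. The wrist camera is an equidistant fisheye: a pixel r from the principal point sees the ray r / f radians off the axis. A picture is of the moment at which its call begins: read the wrist's pose just before it. camera_info takes no time and is no camera call; for the wrist camera it gives the pose at the moment of the call.
- workorder.finish_job(): hands the job in, once; it reports no verdict.
Trained networks look in the newest picture that a camera, given by its name, has taken for a name from the list of things; names that differ only in an ending like _2 or _b are one class to them, and where a whole thing is asked for, a point or a joint stands for the part that bears it (a point fixed in the world has none). Each returns a list of dicts, best first, with "conf" (0 to 1); they miss things now and then, are a little off and sometimes report something else, mostly with a low value. They report only what shows in the picture. A call takes as long as a camera call. They do not tell look-alikes from the thing itself.
- spotter.regions_of(camera, target): "pixels" (480x640 bool, what is visible of it) and "extent" ([centre column, centre row, width, height] in pixels, round what is visible of it).
The state is a dict: "time_s": time; "joints": joint angles; "dq": joint speeds; "tau": joint torques, N m; "eef_pos": TCP position; "ee_rot": TCP orientation; "force": force on the tool from outside, world axes, zero at the start; "wrist_torque": the same for the moment, N m; "grip_width": opening from 0.0 (shut) to 1.0 (fully open).
Only numpy, scipy, OpenCV 4.12 (cv2) and the standard library are available. Lean on these libraries where they do the work, as an engineer would, in place of code of your own. Each camera call takes 0.05 s, during which the arm holds its last target. There are 200 camera calls.

## Working session

There is one attempt and no reset: what is moved stays moved. The work goes in short steps, Python scripts to look and compute and a tool call to move; the robot and the scene stay as the last step left them, time stands still between calls to the robot, and variables do not carry over. Pictures are saved under pics/ and viewed, about 8 in all and at most 12, crops included, and the job is handed in when it is done.

Besides the shell and the picture viewer there is one more tool, called after "Emit:" in YAML: its name, and indented under it one key for each argument. step_arm: Moves the arm, as the interface text tells. Its arguments: {"type":"object","properties":{"plan":{"type":"string"},"grip_force":{"type":"number"}},"required":["plan"]}

```bash
mkdir -p pics; ls; cat > h.py <<'E'
import numpy as np, cv2
from rig import readout, cams, workorder, spotter, ctrl
def K(name):
    i=cams.camera_info(name); f=240/np.tan(np.radians(i['vfov']/2))
    R=cv2.Rodrigues(np.array(i['rvec'],float))[0]; return f,i['cx'],i['cy'],R,np.array(i['tvec'],float)
def pts(name,d,mask=None):
    f,cx,cy,R,t=K(name); v,u=np.nonzero((d>0) if mask is None else mask&(d>0)); z=d[v,u]
    c=np.stack([(u-cx)/f*z,(v-cy)/f*z,z],1); return (c-t)@R, u, v
def proj(name,P):
    f,cx,cy,R,t=K(name); c=np.atleast_2d(P)@R.T+t; return np.stack([c[:,0]/c[:,2]*f+cx,c[:,1]/c[:,2]*f+cy],1)
E
python3 - <<'E'
from h import *
ims=[]
for n in ['scene','top']:
    p,d=cams.capture(n); np.savez(f'{n}.npz',p=p,d=d); cv2.imwrite(f'pics/{n}.png',p[:,:,::-1])
    for t in ['dispenser','button_top','tablet','tin','cream_pot']:
        for r in spotter.regions_of(n,t): 
            P=pts(n,d,r['pixels'].astype(bool))[0]
            print(n,t,round(r['conf'],2),np.round(r['extent']),np.round(np.median(P,0)) if len(P) else '')
s=readout.sense();print(s['time_s'],s['eef_pos'],s['ee_rot'],s['grip_width'])
E
```

```text
pics
scene dispenser 0.9 [296. 260.  47.  71.] [511.  81.  28.]
scene button_top 0.85 [282. 274.  16.  22.] [482. 116.  30.]
scene button_top 0.56 [295. 259.  48.  68.] [510.  81.  28.]
scene tin 0.78 [343. 247.  35.  28.] [521. -12.  36.]
scene cream_pot 0.95 [237. 259.  33.  35.] [525. 189.  47.]
top dispenser 0.93 [382. 336.  48.  67.] [351. -49.  24.]
top dispenser 0.7 [295. 230.  60.  88.] [514.  76.  32.]
top button_top 0.82 [365. 355.  14.  27.] [332. -20.  24.]
top button_top 0.8 [276. 253.  25.  24.] [490. 114.  32.]
top tin 0.71 [365. 239.  52.  59.] [509. -22.  38.]
top cream_pot 0.92 [228. 223.  44.  42.] [539. 186.  51.]
0.6 [ 177.43734714 -494.09476392  231.29343302] [-2.08663853e-05  9.85176613e-01  1.71543115e-01  4.25563583e-07] 1.0024596341339695
```

View pics/scene.png

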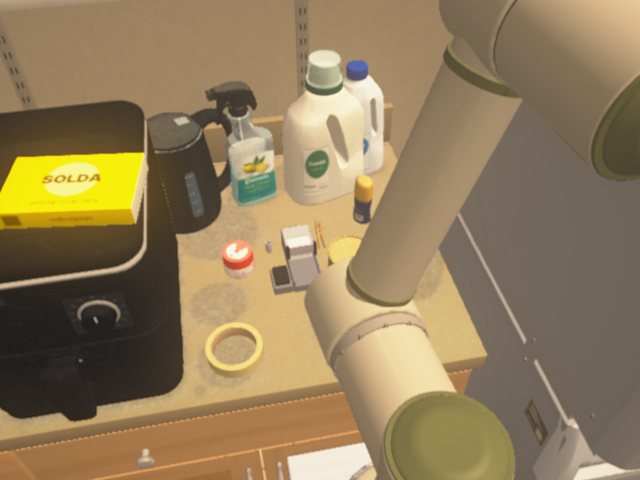

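```bash
python3 - <<'E'
import cv2
p=cv2.imread('pics/top.png'); cv2.imwrite('pics/topc.png',cv2.resize(p[170:400,190:490],None,fx=2.6,fy=2.6,interpolation=cv2.INTER_CUBIC))
E
```

```text
(no output)
```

View pics/topc.png

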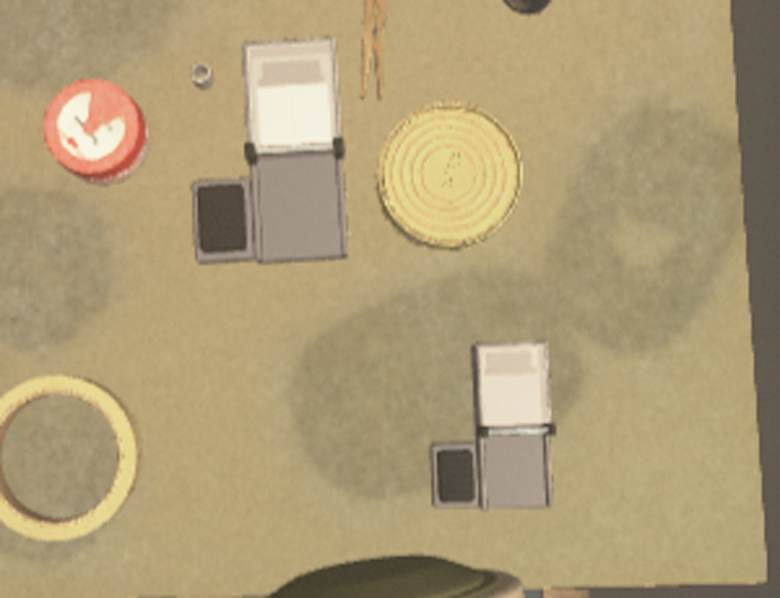

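The candidates are the large dispenser at crop (295,150) / top (295,230), and the small one at crop (513,425) / top (382,336). The large one fits: its button is about 115 mm from the red-lid pot, the tin is on its other side, and the peg and ferrule are beside its hood. The enlarged crop confirms this. Next I fit its pose.

```bash
cat >> h.py <<'E'
from scipy.optimize import minimize
def model(x,y):
    z=np.zeros_like(x)
    def box(x0,x1,y0,y1,h):
        z[(x>x0)&(x<x1)&(y>y0)&(y<y1)]=h
    box(-63,-13,29,65,20); box(-58,-18,33,61,31)
    box(-65,-7,-28,28,30); box(-65,0,-24,24,18); box(0,65,-28,28,46); box(-7.5,1.5,-28,28,60)
    return z
def fit(P,p0):
    def c(p):
        a=p[2]; q=P[:,:2]-p[:2]; x=q@[np.cos(a),np.sin(a)]; y=q@[-np.sin(a),np.cos(a)]
        return np.minimum(np.abs(model(x,y)-P[:,2]+p[3]),12).mean()
    best=None
    for da in np.radians([-6,-3,0,3,6]):
        q=np.array(p0)+[0,0,da,0]
        r=minimize(c,q,method='Nelder-Mead',options=dict(initial_simplex=np.vstack([q]+[q+np.eye(4)[i]*[8,8,.06,3][i] for i in range(4)]),maxiter=600))
        if best is None or r.fun<best.fun: best=r
    return best
E
python3 - <<'E'
from h import *
for n in ['top','scene']:
    d=np.load(n+'.npz')['d']; P,u,v=pts(n,d)
    m=(np.abs(P[:,0]-505)<85)&(P[:,1]>20)&(P[:,1]<150)&(P[:,2]<75)
    r=fit(P[m],[510,77,0,0]); print(n,m.sum(),np.round(r.x,3),round(r.fun,2))
    f,cx,cy,R,t=K(n); print('cam at',-R.T@t)
print(ctrl.hold_point_z)
E
```

```text
top 8558 [5.28192e+02 6.94740e+01 3.20000e-02 1.27600e+00] 1.68
cam at [393.0238763   45.12212174 885.09828912]
scene 4168 [ 5.26653e+02  6.93090e+01  2.80000e-02 -8.39000e-01] 3.37
cam at [-244.98963196  184.14763051  866.24148251]
18.700000000000003
```

```bash
python3 - <<'E'
from h import *
d=np.load('top.npz')['d']; P,u,v=pts('top',d)
for z in (90,150,200):
    m=(P[:,2]>z)&(P[:,0]>250)&(P[:,0]<640); Q=P[m]; print(z,len(Q), [ (x,np.round([Q[(Q[:,0]>x)&(Q[:,0]<x+50)][:,1].min(),Q[(Q[:,0]>x)&(Q[:,0]<x+50)][:,1].max()])) for x in range(250,640,50) if ((Q[:,0]>x)&(Q[:,0]<x+50)).any()])
from scipy.spatial.transform import Rotation as Ro
s=readout.sense();q=s['ee_rot'];R=Ro.from_quat([q[1],q[2],q[3],q[0]]).as_matrix()
a=.030;T=np.array([527.5,69.4,0])+[-38*np.cos(a)-23.5*np.sin(a),23.5*np.cos(a)-38*np.sin(a),150]
print(T,R.T@(T-s['eef_pos']),np.degrees(np.arctan2(R[1,0],R[0,0])-a))
E
```

```text
90 123020 [(250, array([-246.,  451.])), (300, array([-245.,  360.])), (350, array([-245.,  347.])), (400, array([-245.,  349.])), (450, array([-245.,  367.])), (500, array([-245.,  369.])), (550, array([-245.,  372.])), (600, array([-245.,  376.]))]
150 114997 [(250, array([-246.,  451.])), (300, array([-245.,  360.])), (350, array([-245.,  347.])), (400, array([-245.,  349.])), (450, array([-245.,  367.])), (500, array([-245.,  369.])), (550, array([-244.,  372.])), (600, array([-245.,  376.]))]
200 106660 [(250, array([-246.,  395.])), (300, array([-245.,  360.])), (350, array([-245.,  347.])), (400, array([-245.,  349.])), (450, array([-245.,  367.])), (500, array([-245.,  369.])), (550, array([-244.,  372.])), (600, array([-245.,  376.]))]
[488.81220446  91.74959679 150.        ] [ 491.06423104 -446.11683131   81.31563694] 18.036228951885278
```

```bash
python3 - <<'E'
from h import *
for n in ['top','scene']:
    d=np.load(n+'.npz')['d']; P,u,v=pts(n,d)
    print(n); 
    for x in range(50,700,50):
        print(x,[ (int(np.median(Q)),int(Q.max())) if len(Q:=P[(abs(P[:,0]-x)<25)&(abs(P[:,1]-y)<25)][:,2])>5 else None for y in range(-600,151,50)])
E
```

```text
top
50 [None, None, None, None, None, None, (-914, -909), (-914, -620), (-914, -811), (-814, -812), None, None, None, None, None, None]
100 [None, None, None, None, None, None, None, (-656, -276), (-913, -813), (-814, -804), None, None, None, None, None, None]
150 [None, None, None, None, None, None, None, (-291, 62), (-865, -818), (-814, -806), None, None, None, None, (0, 4), (-2, 4)]
200 [None, None, None, None, None, None, None, (5, 241), None, None, None, None, None, (262, 292), (240, 253), None]
250 [None, None, None, None, None, None, None, (184, 357), (0, 4), (0, 4), (0, 4), (1, 241), (394, 473), (287, 359), (241, 260), (0, 4)]
300 [None, None, None, None, None, None, None, (229, 369), (0, 6), (0, 6), (595, 632), (479, 625), (314, 485), (235, 312), (1, 261), (1, 5)]
350 [None, None, None, None, None, None, None, (238, 375), (0, 5), (0, 5), (1, 48), (16, 49), (1, 28), (1, 6), (1, 6), (1, 28)]
400 [None, None, None, None, None, None, None, (246, 384), (1, 5), (1, 6), (1, 36), (33, 39), (1, 5), (1, 6), (1, 6), (1, 5)]
450 [None, None, None, None, None, None, None, (255, 393), (1,
[... 1628 characters left out ...]
None, None, (218, 397), (0, 4), (0, 4), (0, 3), None, None, None, (0, 3), (0, 5)]
450 [None, None, None, None, None, None, None, (164, 389), (0, 3), (0, 3), None, None, None, (16, 20), (1, 34), (0, 31)]
500 [None, None, None, None, None, None, None, (65, 248), (0, 4), None, None, (36, 40), (36, 41), (18, 62), (29, 62), (0, 51)]
550 [None, None, None, None, None, None, None, (-15, 99), None, None, None, (36, 42), (34, 41), (43, 59), (9, 59), (0, 54)]
600 [None, None, None, None, None, None, None, (-74, -53), None, None, (53, 105), (2, 107), (0, 13), (41, 49), (0, 48), (0, 23)]
650 [None, None, None, None, None, None, None, None, None, None, (1, 108), (0, 106), (0, 12), (0, 4), (0, 4), (0, 4)]
```

View pics/top.png

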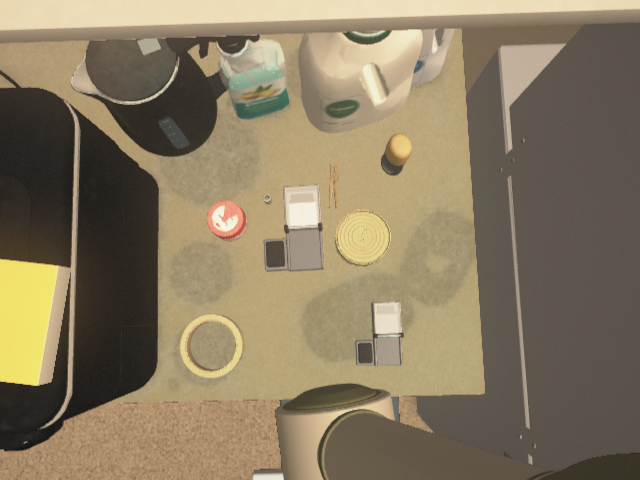

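The tall grey thing on the right, with its side at y≈-245, stands between the arm and the worktop. I'll measure it before moving.

```bash
python3 - <<'E'
from h import *
for n in ['top','scene']:
    d=np.load(n+'.npz')['d']; P,u,v=pts(n,d)
    m=(abs(P[:,1]+245)<6)
    print(n,[(z,int(m2.sum()),np.round([P[m2,0].min(),P[m2,0].max()]),(u[m2].min(),u[m2].max(),v[m2].min(),v[m2].max())) for z in range(-900,900,100) if (m2:=m&(abs(P[:,2]-z)<15)).any()])
    m=(P[:,1]<-255); 
    Q=P[m]; 
    for x in range(-200,800,100):
        q=Q[abs(Q[:,0]-x)<50]
        if len(q): print(x,len(q),np.round(q.min(0)),np.round(q.max(0)))
p,d=cams.capture('wrist'); cv2.imwrite('pics/w0.png',p[:,:,::-1]); i=cams.camera_info('wrist'); R=cv2.Rodrigues(np.array(i['rvec']))[0];print(i,-R.T@i['tvec'],R[2])
np.savez('w0.npz',p=p,d=d)
E
```

```text
top [(-900, 62, array([ 32., 125.]), (np.int64(414), np.int64(418), np.int64(397), np.int64(427))), (-800, 40, array([ 73., 145.]), (np.int64(420), np.int64(423), np.int64(396), np.int64(421))), (-700, 58, array([ 72., 159.]), (np.int64(426), np.int64(430), np.int64(396), np.int64(428))), (-600, 82, array([ 79., 174.]), (np.int64(433), np.int64(438), np.int64(396), np.int64(434))), (-500, 97, array([ 92., 188.]), (np.int64(440), np.int64(446), np.int64(396), np.int64(437))), (-400, 129, array([105., 203.]), (np.int64(450), np.int64(455), np.int64(396), np.int64(440))), (-300, 171, array([120., 219.]), (np.int64(461), np.int64(466), np.int64(395), np.int64(443))), (-200, 224, array([136., 234.]), (np.int64(473), np.int64(479), np.int64(395), np.int64(447))), (-100, 1855, array([150., 899.]), (np.int64(463), np.int64(495), np.int64(36), np.int64(452))), (0, 2706, array([165., 802.]), (np.int64(484), np.int64(517), np.int64(61), np.int64(459))), (100, 2019, array([180., 692.]), (np.int64(509), np.int64(542), np.int64(103), np.int64(467))), (200, 4021, array([201., 692.]), (np.int64(533)
[... 723 characters left out ...]
nt64(611), np.int64(93), np.int64(462))), (200, 3668, array([  9., 901.]), (np.int64(407), np.int64(639), np.int64(53), np.int64(434))), (300, 3735, array([ 51., 901.]), (np.int64(413), np.int64(639), np.int64(7), np.int64(362))), (400, 2670, array([121., 428.]), (np.int64(521), np.int64(639), np.int64(100), np.int64(257)))]
0 482 [  -5. -398.  -91.] [  50. -255.  186.]
100 1751 [  50. -419. -130.] [  87. -255.   68.]
{'vfov': 65.70646984690485, 'cx': 322.2062418356872, 'cy': 240.52129675464397, 'rvec': array([-2.3444214 ,  1.64741207,  0.26639683]), 'tvec': array([-525.78917047,  -42.11693097,  380.6094855 ])} [ 253.92780567 -466.94345338  374.93485962] [-0.29753887 -0.108334   -0.94854329]
```

View pics/w0.png

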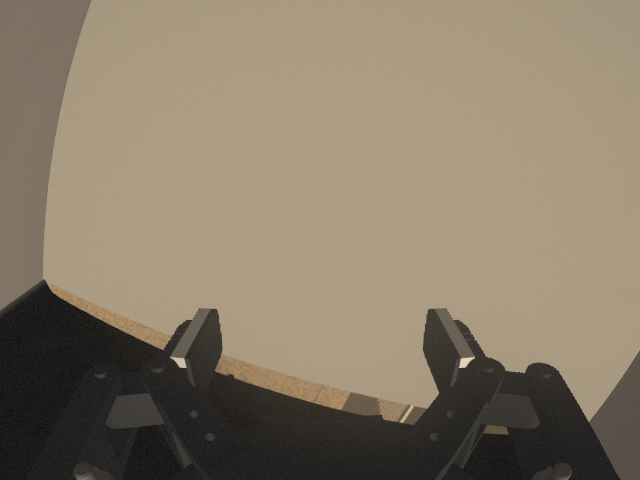

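```bash
cat >> h.py <<'E'
def wpts(d,info):
    f=240/np.tan(np.radians(info['vfov']/2)); R=cv2.Rodrigues(np.array(info['rvec']))[0]
    v,u=np.nonzero(d>0); z=d[v,u]; a=(u-info['cx'])/f; b=(v-info['cy'])/f; r=np.hypot(a,b)+1e-9; k=np.tan(r)/r
    return (np.stack([a*k*z,b*k*z,z],1)-info['tvec'])@R,u,v
E
python3 - <<'E'
from h import *
d=np.load('w0.npz')['d']; P,u,v=wpts(d,cams.camera_info('wrist'))
for r in range(10,480,60):
    print(r,[np.round(P[(u==c)&(v==r)][0]).astype(int).tolist() if ((u==c)&(v==r)).any() else None for c in (10,60,150,240,320,400,500,560,630)])
for n in ['top','scene']:
    i=cams.camera_info(n); print(n,i['vfov'])
d=np.load('scene.npz')['d']; P,u,v=pts('scene',d)
for uv in [(480,210),(520,250),(540,300),(560,400),(535,410),(590,440),(630,470),(620,200),(630,300),(470,450),(400,140),(290,10)]:
    print(uv,np.round(P[(u==uv[0])&(v==uv[1])]))
E
```

```text
10 [[275, -245, 189], [285, -246, 137], [300, -310, 104], [315, -382, 104], [332, -437, 104], [354, -491, 104], [393, -564, 103], [426, -616, 103], [480, -691, 105]]
70 [[235, -249, 177], [238, -247, 116], [253, -328, 104], [271, -398, 105], [289, -453, 103], [310, -507, 103], [345, -580, 103], [374, -632, 104], [422, -710, 103]]
130 [[190, -247, 163], [186, -251, 102], [208, -342, 104], [229, -412, 103], [247, -468, 104], [268, -522, 104], [301, -597, 104], [327, -650, 104], [368, -731, 103]]
190 [[142, -248, 156], [134, -263, 103], [162, -355, 104], [186, -426, 104], [205, -483, 103], [226, -539, 104], [257, -617, 104], [281, -674, 104], [318, -760, 103]]
250 [[88, -249, 155], [76, -269, 103], [112, -365, 103], [140, -440, 104], [161, -499, 104], [183, -558, 105], [212, -641, 105], [233, -704, 104], [266, -797, 104]]
310 [[39, -259, 169], [29, -289, 127], [54, -374, 104], [87, -453, 103], [111, -517, 103], [133, -581, 103], [161, -671, 105], [181, -740, 105], [209, -851, 104]]
370 [[29, -299, 218], [25, -331, 190], [171, -441, 292], [-838, -477, -910], [51, -538, 104], [74, -609, 104], [207, -542, 292], [116, -795, 103], [140, -919, 110]]
430 [[27, -332, 263], [166, -426, 323], [20, -418, 203], [180, -472, 311], [188, -490, 311], [194, -509, 311], [-133, -971, -74], [210, -548, 321], [88, -921, 166]]
top 47.124211494635496
scene 43.807977168779594
(480, 210) [[ 459. -242.  147.]]
(520, 250) [[ 318. -243.  191.]]
(540, 300) [[ 236. -243.  169.]]
(560, 400) [[ 119. -245.   78.]]
(535, 410) [[ 146. -239.    2.]]
(590, 440) [[  44. -242.  104.]]
(630, 470) [[  51. -377.  -70.]]
(620, 200) [[ 181. -242.  416.]]
(630, 300) [[ 103. -243.  332.]]
(470, 450) [[-13. -15. 291.]]
(400, 140) [[ 897. -242.  -17.]]
(290, 10) [[894.  18. 336.]]
```

The hand hangs over a separate surface (z≈104). A tall thin panel at y≈-245 lies between it and the worktop. I'll rise straight up first and look for the panel's top edge.

Emit:
step_arm:
  plan: "0 0 -5 0 100; 0 0 -10 0 100; 0 0 -15 0 100; 0 0 -20 0 100; 0 0 -20 0 80; 0 0 -20 0 60"

```text
time_s: 1.25
eef_pos: [177.5, -494.3, 431.7]
ee_rot: [0.001, 0.985, 0.172, -0.0]
force: [-0.1, -0.7, -1.4]
grip_width: 0.692
```

```bash
python3 - <<'E'
from h import *
s=readout.sense();print(s['time_s'],s['eef_pos'],s['joints'])
i=cams.camera_info('wrist');p,d=cams.capture('wrist'); cv2.imwrite('pics/w1.png',p[:,:,::-1]);np.savez('w1.npz',p=p,d=d)
P,u,v=wpts(d,i)
for r in range(10,480,60):
    print(r,[np.round(P[(u==c)&(v==r)][0]).astype(int).tolist() if ((u==c)&(v==r)).any() else None for c in (5,30,60,90,120,150,240,320,400,500,630)])
p,d=cams.capture('scene'); P,u,v=pts('scene',d); a=p[:,:,::-1]; np.savez('s1.npz',p=p,d=d)
p2,d2=cams.capture('top'); 
cv2.imwrite('pics/m1.png',cv2.resize(np.hstack([np.ascontiguousarray(cv2.imread('pics/w1.png')),a]),(800,300),interpolation=cv2.INTER_AREA))
E
```

```text
1.25 [ 177.45714909 -494.25109786  431.72345822] [-1.44940122e+00  2.70546811e-01  1.04459153e+00 -4.96721131e-06
  1.82503998e+00 -2.23412712e-01]
10 [None, None, [263, -405, 509], [264, -409, 502], [266, -412, 495], [268, -418, 490], [277, -434, 471], [289, -454, 452], [306, -480, 434], [339, -526, 410], [383, -595, 421]]
70 [[248, -398, 514], [248, -402, 509], [250, -408, 506], [251, -411, 498], [252, -416, 492], [254, -421, 486], [261, -439, 466], [270, -461, 447], [284, -489, 428], [311, -538, 406], [349, -605, 421]]
130 [[235, -400, 513], [235, -403, 506], [236, -409, 502], [236, -413, 495], [237, -419, 489], [238, -424, 483], [243, -445, 463], [251, -468, 443], [262, -498, 423], [284, -550, 402], [331, -645, 393]]
190 [[221, -401, 512], [221, -405, 506], [221, -410, 500], [221, -415, 493], [221, -421, 487], [221, -427, 479], [224, -449, 457], [229, -475, 437], [238, -510, 416], [256, -566, 398], [296, -662, 395]]
250 [[206, -403, 512], [204, -406, 505], [204, -412, 499], [203, -417, 491], [203, -423, 484], [202, -430, 475], [202, -455, 452], [205, -484, 432], [210, -523, 411], [229, -570, 416], [262, -681, 401]]
310 [[188, -402, 513], [186, -406, 506], None, [182, -417, 490], [181, -425, 483], [179, -432, 474], [177, -461, 451], [175, -495, 426], [199, -519, 451], [202, -583, 423], [226, -707, 407]]
370 [[165, -399, 514], [164, -405, 508], [158, -410, 498], [156, -418, 489], [154, -426, 481], [171, -441, 492], [166, -468, 471], [137, -508, 418], [180, -526, 464], [207, -542, 493], [187, -736, 418]]
430 [[137, -396, 519], [134, -402, 511], [129, -410, 502], [168, -434, 520], [168, -442, 516], [152, -445, 500], [187, -471, 517], [187, -491, 511], [199, -506, 517], [190, -551, 501], [144, -767, 438]]
```

View pics/m1.png

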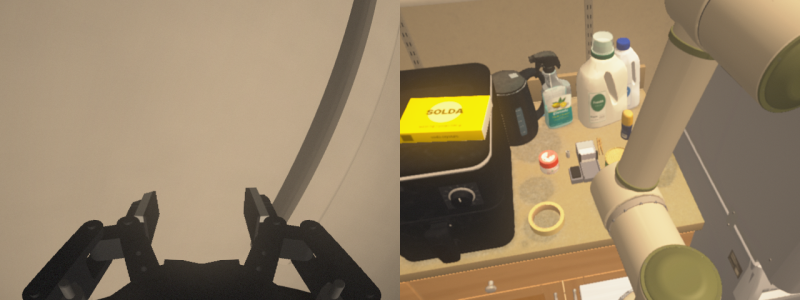

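```bash
python3 - <<'E'
from h import *
i=cams.camera_info('wrist');R=cv2.Rodrigues(np.array(i['rvec']))[0];print(-R.T@i['tvec'],R)
p,d=cams.capture('wrist'); p2,d2=cams.capture('top')
np.savez('t1.npz',p=p2,d=d2)
print(np.round(d[20:480:60,10:640:60]).astype(int))
print(np.round(np.load('w0.npz')['d'][20:480:60,10:640:60]).astype(int))
c=cv2.normalize(p,None,0,255,cv2.NORM_MINMAX)
lab=cv2.cvtColor(p,cv2.COLOR_RGB2LAB); lab[:,:,0]=cv2.createCLAHE(4,(6,6)).apply(np.ascontiguousarray(lab[:,:,0])); c=cv2.cvtColor(lab,cv2.COLOR_LAB2BGR)
cv2.imwrite('pics/m2.png',cv2.resize(np.hstack([c,p2[:,:,::-1]]),(800,300),interpolation=cv2.INTER_AREA))
E
```

```text
[ 253.9390639  -467.19863212  573.5450129 ] [[ 0.3390118  -0.94078058 -0.001702  ]
 [-0.89237871 -0.32214187  0.31604565]
 [-0.2978779  -0.10562437 -0.94874246]]
[[  0  56  68  80  91 103 115 127 136 143 122]
 [ 53  64  76  87 102 114 126 139 149 152 133]
 [ 59  71  83  98 111 124 137 152 163 150 145]
 [ 65  78  91 107 122 137 152 166 176 152 181]
 [ 70  85 101 118 135 151 167 181 174 164 192]
 [ 74  91 108 127 134 167 184 198 173 207 199]
 [ 78  98  95 106 124 186 205  98  95 220 203]
 [ 81  68  81 161  72  80  79  71  91  71 204]]
[[ 149  210  229  230  233  233  234  231  230  225  219]
 [ 176  241  245  245  248  249  249  246  244  243  239]
 [ 199  258  260  261  261  260  262  262  260  259  255]
 [ 220  274  275  276  276  276  276  276  275  273  273]
 [ 239  292  291  292  291  291  291  291  291  291  292]
 [ 233  279 1472  139  309  308  307  140  310  312  315]
 [ 192  225  102  112 1567  328  329  331   95   92  344]
 [ 155   68   94   69   79   80   80   71  339   74  318]]
```

View pics/m2.png

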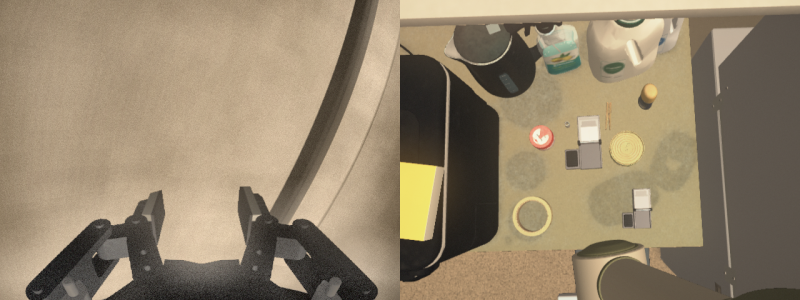

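Emit:
step_arm:
  plan: "0 0 -5 0 60; 0 0 -10 0 50; 0 0 -15 0 38; 0 0 -18 0 38; 0 0 -18 0 38"

```text
time_s: 2.0
eef_pos: [175.4, -488.0, 604.2]
ee_rot: [-0.0, 0.985, 0.172, 0.0]
force: [0.6, 1.2, 2.2]
grip_width: 0.384
```

```bash
python3 - <<'E'
from h import *
s=readout.sense();print(s['time_s'],s['eef_pos'],s['joints'],s['force'],s['grip_width'])
i=cams.camera_info('wrist');p,d=cams.capture('wrist');np.savez('w2.npz',p=p,d=d)
P,u,v=wpts(d,i)
for r in range(10,480,60):
    print(r,[np.round(P[(u==c)&(v==r)][0]).astype(int).tolist() if ((u==c)&(v==r)).any() else None for c in (5,60,120,180,240,320,400,460,520,580,630)])
s_,ds=cams.capture('scene')
cv2.imwrite('pics/w2.png',cv2.resize(np.hstack([p,s_])[:,:,::-1],(800,300),interpolation=cv2.INTER_AREA))
E
```

```text
2.0 [ 175.44308029 -487.98379398  604.22149329] [-1.45226844e+00  5.19621241e-01  1.86124442e-01  1.25558942e-03
  2.43636870e+00 -2.25349891e-01] [0.55822246 1.24205174 2.23094578] 0.38419018201406674
10 [[261, -361, 666], [266, -361, 641], None, [285, -374, 569], [302, -391, 527], [331, -431, 474], [370, -489, 429], [407, -545, 402], [431, -597, 421], [492, -678, 397], [529, -735, 417]]
70 [[243, -359, 658], [245, -362, 631], [249, -367, 594], [256, -379, 555], [267, -401, 514], [289, -446, 460], [320, -509, 417], [350, -567, 397], [383, -630, 392], [419, -695, 403], [451, -749, 425]]
130 [[223, -360, 654], [221, -361, 622], [220, -369, 584], [223, -385, 542], [229, -411, 500], [244, -462, 445], [270, -530, 408], [291, -579, 422], [323, -652, 395], [356, -716, 409], [383, -764, 437]]
190 [[202, -361, 652], [195, -363, 618], [188, -372, 575], [185, -391, 531], [186, -421, 485], [196, -479, 435], [217, -554, 400], [240, -603, 420], [266, -677, 399], [296, -739, 419], [322, -783, 449]]
250 [[177, -360, 650], [164, -363, 614], [152, -375, 570], [141, -397, 520], [136, -433, 473], [141, -499, 423], [165, -571, 419], [180, -643, 393], [207, -706, 405], [238, -763, 433], [265, -804, 467]]
310 [[149, -360, 651], [130, -364, 613], [107, -377, 563], [86, -404, 509], [75, -446, 460], [75, -523, 412], [94, -610, 392], [117, -675, 398], [147, -736, 419], [180, -790, 452], [209, -826, 490]]
370 [[178, -405, 697], [89, -364, 616], [23, -367, 533], [172, -444, 663], [178, -462, 661], [43, -534, 468], [194, -506, 661], [201, -523, 665], [83, -769, 439], [122, -816, 481], [156, -845, 523]]
430 [None, [42, -364, 624], [170, -437, 692], [153, -449, 671], None, [186, -484, 684], [197, -499, 690], [184, -531, 671], [203, -532, 690], [64, -844, 517], [104, -865, 562]]
```

View pics/w2.png

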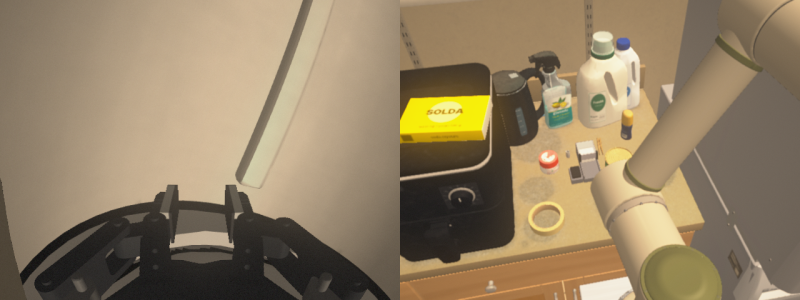

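The view shows the inside of an appliance drum (walls at y≈-360, z≈392 and up), drawn over the region the arm already passes through. The hand rose 370 mm through its outline with under 3 N, so it may be scenery that nothing can touch. I'll probe toward its side panel slowly and watch forces and torques.

Emit:
step_arm:
  plan: "1.5 -2 4 0 38; 3 -4 8 0 38; 4.5 -6 12 0 38; 6 -7.5 16 0 38; 7.5 -9 20 0 38; 9 -11 23 0 38; 10 -12.5 25 0 38; 10 -12.5 25 0 38"

```text
time_s: 2.9
eef_pos: [227.9, -335.0, 350.2]
ee_rot: [-0.0, 0.985, 0.172, 0.0]
force: [-0.4, -1.8, 1.0]
grip_width: 0.378
```

```bash
python3 - <<'E'
from h import *
s=readout.sense()
for k in ('time_s','eef_pos','joints','force','tau','wrist_torque'): print(k,np.round(s[k],3))
i=cams.camera_info('wrist');p,d=cams.capture('wrist');P,u,v=wpts(d,i)
for r in range(10,310,60):
    print(r,[np.round(P[(u==c)&(v==r)][0]).astype(int).tolist() if ((u==c)&(v==r)).any() else None for c in (5,60,120,180,240,320,400,460,520,580,630)])
E
```

```text
time_s 2.9
eef_pos [ 227.926 -334.958  350.238]
joints [-1.265 -0.022  1.582  0.     1.582 -0.04 ]
force [-0.379 -1.85   0.962]
tau [  0.406 -26.836 -25.598   0.077  -0.046   0.062]
wrist_torque [-0.075 -0.03   0.026]
10 [None, [313, -246, 427], [318, -247, 405], [328, -246, 367], [348, -246, 299], [417, -265, 103], [448, -342, 104], [480, -403, 103], [519, -470, 103], [570, -548, 105], [631, -631, 104]]
70 [None, [300, -247, 423], [302, -247, 395], [307, -247, 350], [319, -247, 255], [354, -288, 104], [385, -365, 105], [413, -426, 103], [449, -493, 103], [495, -573, 103], [546, -656, 103]]
130 [[287, -247, 437], [285, -247, 417], [283, -247, 385], [281, -247, 330], [276, -248, 195], [295, -309, 103], [325, -387, 104], [352, -450, 103], [384, -519, 103], [425, -602, 103], [469, -687, 104]]
190 [[274, -248, 436], [269, -247, 414], [261, -247, 377], [246, -247, 305], [206, -249, 104], [235, -331, 103], [265, -411, 106], [290, -477, 104], [320, -550, 103], [357, -637, 104], [397, -728, 105]]
250 [[259, -247, 434], [250, -247, 411], [233, -247, 368], [198, -247, 276], [140, -268, 104], [171, -354, 105], [201, -439, 104], [226, -508, 103], [254, -585, 105], [287, -680, 105], [323, -784, 104]]
```

Emit:
step_arm:
  plan: "0.7 -1.9 0 0 38; 1 -2.8 0 0 38; 1.3 -3.8 0 0 38; 1.7 -4.7 0 0 38"

```text
time_s: 3.35
eef_pos: [227.8, -288.2, 354.0]
ee_rot: [0.002, 0.985, 0.171, 0.0]
force: [0.1, -0.6, -0.2]
grip_width: 0.378
```

```bash
python3 - <<'E'
from h import *
s=readout.sense()
for k in ('time_s','eef_pos','joints','force','tau','wrist_torque'): print(k,np.round(s[k],3))
E
```

```text
time_s 3.35
eef_pos [ 227.793 -288.229  353.992]
joints [-1.224 -0.117  1.66  -0.     1.594  0.002]
force [ 0.149 -0.579 -0.22 ]
tau [-8.0200e-01 -2.0756e+01 -2.7941e+01 -1.4000e-02 -3.7000e-02 -1.9000e-01]
wrist_torque [-0.032 -0.05  -0.005]
```

Emit:
step_arm:
  plan: "0.3 -0.9 0 0 38; 0.7 -1.9 0 0 38; 1 -2.8 0 0 38; 1.3 -3.8 0 0 38"

```text
time_s: 3.75
eef_pos: [227.2, -247.4, 353.4]
ee_rot: [0.002, 0.985, 0.172, 0.0]
force: [-0.6, 0.5, 0.5]
grip_width: 0.383
```

```bash
python3 - <<'E'
from h import *
s=readout.sense()
for k in ('time_s','eef_pos','force','tau'): print(k,np.round(s[k],3))
a=.03;T=np.array([527.5,69.4,0])+[-38*np.cos(a)-23.5*np.sin(a),23.5*np.cos(a)-38*np.sin(a),150]
from scipy.spatial.transform import Rotation as Ro
q=s['ee_rot'];R=Ro.from_quat([q[1],q[2],q[3],q[0]]).as_matrix();print(R.T@(T-s['eef_pos']))
E
```

```text
time_s 3.75
eef_pos [ 227.244 -247.446  353.408]
force [-0.634  0.496  0.527]
tau [-7.5300e-01 -1.6579e+01 -2.8019e+01 -6.0000e-03 -7.7000e-02 -1.4500e-01]
[ 360.82941444 -231.55015469  202.56630107]
```

The TCP is level with the panel and there is no contact force, so it is scenery only. I'm going on to above the dispenser.

Emit:
step_arm:
  plan: "3.6 -2.3 0 0 38; 7.2 -4.6 0 2 38; 10.8 -7 1 5 38; 14.4 -9.3 2 8 38; 18 -11.6 4 11 38; 21.7 -13.9 6 14 38; 25.3 -16.2 8 18 38; 28.9 -18.6 10 18 38; 32.5 -21 12 18 38; 36.1 -23.2 14 18 38"

```text
time_s: 4.75
eef_pos: [489.2, 93.9, 211.9]
ee_rot: [0.002, 1.0, 0.016, 0.001]
force: [1.2, -1.5, 0.4]
grip_width: 0.38
```

```bash
python3 - <<'E'
from h import *
s=readout.sense()
for k in ('time_s','eef_pos','ee_rot','joints','force'): print(k,np.round(s[k],3))
E
```

```text
time_s 4.75
eef_pos [489.196  93.854 211.857]
ee_rot [0.002 1.    0.016 0.001]
joints [-0.044  0.27   1.608 -0.004  1.262  1.496]
force [ 1.175 -1.52   0.38 ]
```

```bash
python3 - <<'E'
from h import *
s=readout.sense();i=cams.camera_info('wrist');p,d=cams.capture('wrist');np.savez('w3.npz',p=p,d=d)
s=readout.sense();print(s['eef_pos'],s['ee_rot'])
P,u,v=wpts(d,i); m=(np.abs(P[:,0]-505)<85)&(P[:,1]>20)&(P[:,1]<150)&(P[:,2]<75)
r=fit(P[m],[527,69,.03,0]);print(m.sum(),np.round(r.x,3),round(r.fun,2))
R=cv2.Rodrigues(np.array(i['rvec']))[0];print(-R.T@i['tvec'])
# fingers: points near tcp height
m=(P[:,2]>195)&(P[:,2]<260)&(abs(P[:,0]-489)<40)
for lo in range(195,260,8):
    Q=P[m&(abs(P[:,2]-lo)<4)]; 
    if len(Q): a=Q[Q[:,1]<93];b=Q[Q[:,1]>=93]; print(lo,[np.round([k[:,1].min(),k[:,1].max(),k[:,0].min(),k[:,0].max()]) for k in(a,b) if len(k)])
pn=p[:,:,::-1].copy()
cv2.imwrite('pics/w3.png',pn)
E
```

```text
[490.31084132  97.18497664 207.84509196] [ 6.74086921e-04  9.99861865e-01  1.65224464e-02 -1.67510832e-03]
22539 [5.25394e+02 6.85290e+01 3.00000e-02 9.80000e-01] 1.03
[570.20056767  96.66131508 355.60677842]
195 [array([298., 301., 449., 489.])]
203 [array([297., 302., 449., 481.])]
211 [array([ 77.,  77., 488., 494.]), array([109., 301., 449., 494.])]
219 [array([ 64.,  78., 479., 502.]), array([109., 122., 478., 500.])]
227 [array([ 64.,  78., 479., 502.]), array([109., 123., 478., 500.])]
235 [array([ 64.,  78., 479., 502.]), array([109., 123., 478., 501.])]
243 [array([ 64.,  78., 479., 502.]), array([109., 124., 478., 500.])]
251 [array([ 61.,  78., 479., 503.]), array([109., 127., 478., 501.])]
259 [array([ 49.,  76., 483., 504.]), array([111., 141., 481., 503.])]
```

View pics/w3.png

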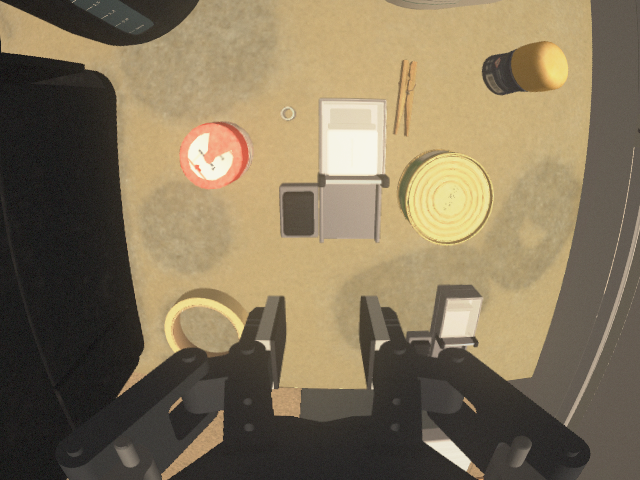

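Emit:
step_arm:
  plan: "0 0 5 0 40; 0 0 7 0 40; 0 0 7 0 40; 0 0 7 0 40; 0 0 7 0 40"

```text
time_s: 5.3
eef_pos: [489.6, 91.4, 144.3]
ee_rot: [0.002, 1.0, 0.015, 0.002]
force: [0.1, 0.3, -0.0]
grip_width: 0.399
```

```bash
python3 - <<'E'
from h import *
s=readout.sense();i=cams.camera_info('wrist');p,d=cams.capture('wrist')
print(s['time_s'],s['eef_pos'],s['ee_rot'],readout.sense()['eef_pos'],s['force'])
P,u,v=wpts(d,i); m=(np.abs(P[:,0]-505)<85)&(P[:,1]>20)&(P[:,1]<150)&(P[:,2]<75)
r=fit(P[m],[527,69,.03,0]);print(m.sum(),np.round(r.x,3),round(r.fun,2))
z0=s['eef_pos'][2];m=(P[:,2]>z0-5)&(P[:,2]<z0+50)&(abs(P[:,0]-489)<40)&(abs(P[:,1]-93)<60)
for lo in range(int(z0)-2,int(z0)+30,4):
    Q=P[m&(abs(P[:,2]-lo)<2)]; 
    if len(Q): a=Q[Q[:,1]<93];b=Q[Q[:,1]>=93]; print(lo,[np.round([k[:,1].min(),k[:,1].max(),k[:,0].min(),k[:,0].max()]) for k in(a,b) if len(k)])
x,y,a=r.x[:3]
from scipy.spatial.transform import Rotation as Ro
q=s['ee_rot'];Rm=Ro.from_quat([q[1],q[2],q[3],q[0]]).as_matrix()
T=np.array([x-38*np.cos(a)-23.5*np.sin(a),y+23.5*np.cos(a)-38*np.sin(a),50]);print(T,Rm.T@(T-s['eef_pos']),np.degrees(np.arctan2(Rm[1,0],Rm[0,0])-a))
E
```

```text
5.3 [489.62905058  91.36981895 144.30176403] [0.00182991 0.99988004 0.01523534 0.00210876] [489.56620605  91.35769561 144.18442447] [ 0.1339557   0.26114869 -0.02165501]
32893 [5.25676e+02 6.88420e+01 3.00000e-02 9.53000e-01] 1.05
146 [array([ 74.,  74., 490., 497.]), array([108., 108., 490., 496.])]
150 [array([ 68.,  74., 479., 502.]), array([108., 115., 478., 501.])]
154 [array([ 62.,  74., 481., 502.]), array([108., 121., 479., 501.])]
158 [array([ 60.,  74., 479., 502.]), array([108., 122., 478., 501.])]
162 [array([ 60.,  74., 479., 502.]), array([108., 122., 478., 501.])]
166 [array([ 60.,  74., 479., 502.]), array([108., 122., 478., 501.])]
170 [array([ 60.,  74., 479., 502.]), array([108., 122., 478., 501.])]
[486.98308769  91.18381568  50.        ] [-3.04279372 -0.24582323 94.28965687] 0.015471906827774383
```

Emit:
step_arm:
  plan: "-0.2 0 4 0 40; -0.2 0 8 0 40; -0.2 0 10 0 40; -0.2 0 10.8 0 40; -0.2 0 10.8 0 40; -0.2 0 10.8 0 40"

```text
time_s: 5.95
eef_pos: [488.0, 91.0, 36.0]
ee_rot: [0.002, 1.0, 0.015, 0.002]
force: [0.1, -0.7, -0.8]
grip_width: 0.399
```

```bash
python3 - <<'E'
from h import *
s=readout.sense();i=cams.camera_info('wrist');p,d=cams.capture('wrist')
print(s['time_s'],s['eef_pos'],s['force'])
P,u,v=wpts(d,i);m=(P[:,2]>s['eef_pos'][2]-2)&(abs(P[:,0]-489)<16)&(abs(P[:,1]-91)<40)&(P[:,2]<80)
for lo in range(32,70,4):
    Q=P[m&(abs(P[:,2]-lo)<2)]
    if len(Q): a=Q[Q[:,1]<91];b=Q[Q[:,1]>=91]; print(lo,[np.round([k[:,1].min(),k[:,1].max(),k[:,0].min(),k[:,0].max()]) for k in(a,b) if len(k)])
ps,_=cams.capture('scene'); c=ps[200:330,220:380,::-1]
cv2.imwrite('pics/p1.png',np.hstack([cv2.resize(p[120:480,150:500,::-1],(400,411)),cv2.resize(c,(400,411))]))
E
```

```text
5.95 [487.96265987  90.95944078  36.03182358] [ 0.09803759 -0.69989937 -0.77186383]
36 [array([ 73.,  73., 495., 495.]), array([108., 122., 492., 499.])]
40 [array([ 69.,  74., 481., 499.]), array([107., 113., 480., 498.])]
44 [array([ 62.,  74., 478., 500.]), array([107., 120., 477., 499.])]
48 [array([ 60.,  74., 478., 500.]), array([107., 121., 476., 499.])]
52 [array([ 60.,  74., 478., 500.]), array([107., 121., 477., 499.])]
56 [array([ 60.,  74., 478., 501.]), array([107., 121., 476., 499.])]
60 [array([ 60.,  74., 478., 501.]), array([107., 121., 476., 499.])]
64 [array([ 60.,  74., 477., 500.]), array([107., 121., 476., 499.])]
68 [array([ 60.,  74., 477., 501.]), array([107., 122., 476., 499.])]
```

View pics/p1.png

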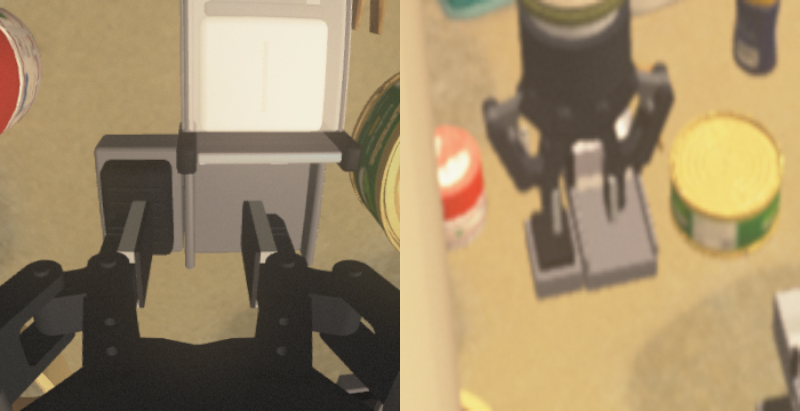

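One fingertip stands over the button and the other over the middle of the landing, tablet white behind the gate. Now I press.

Emit:
step_arm:
  plan: "0 0 0.3 0 40; 0 0 0.6 0 40; 0 0 0.8 0 40; 0 0 1.0 0 40; 0 0 1.1 0 40; 0 0 1.2 0 40; 0 0 1.3 0 40; 0 0 1.3 0 40"

```text
time_s: 6.85
eef_pos: [487.4, 91.0, 22.2]
ee_rot: [0.002, 1.0, 0.015, 0.001]
force: [-1.6, -0.0, 9.7]
grip_width: 0.398
```

```bash
cat > look.py <<'E'
from h import *
s=readout.sense();i=cams.camera_info('wrist');p,d=cams.capture('wrist')
print(s['time_s'],s['eef_pos'],s['force'],s['wrist_torque'])
P,u,v=wpts(d,i);a=.03;q=P[:,:2]-[526,69];x=q@[np.cos(a),np.sin(a)];y=q@[-np.sin(a),np.cos(a)]
for nm,m in [('landing strip',(abs(y+14)<5)),('hood strip',(abs(y)<12)),('button',(abs(y-47)<10))]:
    print(nm,[(x0,round(float(np.median(P[k,2])),1)) for x0 in range(-70,66,6) if (k:=m&(abs(x-x0)<3)&(P[:,2]<75)).sum()>5])
cv2.imwrite('pics/p_%d.png'%(s['time_s']*100),cv2.resize(p[120:480,100:540,::-1],(720,590)))
E
python3 look.py
```

```text
6.85 [487.41503456  90.96621329  22.1595868 ] [-1.59753654 -0.02364204  9.65582488] [ 0.26524597  0.14750444 -0.05388732]
landing strip [(-52, 19.2), (-46, 19.2), (-40, 19.3), (-34, 70.6), (-28, 71.1), (-22, 41.2), (-16, 41.4), (-4, 69.3), (2, 55.1), (8, 46.7), (14, 46.6), (20, 46.6), (26, 46.7), (32, 46.6), (38, 46.6), (44, 46.6), (50, 46.6), (56, 46.6), (62, 46.5)]
hood strip [(-64, 19.0), (-58, 19.2), (-52, 19.2), (-46, 32.5), (-40, 35.5), (-34, 53.8), (-28, 57.8), (-22, 41.3), (-16, 41.5), (-4, 69.1), (2, 54.3), (8, 46.6), (14, 46.6), (20, 46.6), (26, 46.6), (32, 46.6), (38, 46.6), (44, 46.6), (50, 46.6), (56, 46.5), (62, 46.5)]
button [(-64, 20.7), (-58, 21.3), (-52, 24.4), (-46, 46.8), (-40, 49.0), (-34, 43.3), (-28, 50.5), (-22, 24.0), (-16, 20.5), (-10, 1.5), (-4, 1.1), (2, 1.0), (8, 1.0), (14, 1.1), (20, 1.1), (26, 1.1), (32, 1.0), (38, 1.0), (44, 1.1), (50, 1.6), (56, 1.5), (62, 1.0)]
```

Emit:
step_arm:
  plan: "0 0 0 0 40; 0 0 0 0 40; 0 0 0 0 40; 0 0 0 0 40; 0 0 0 0 40"

```text
time_s: 7.4
eef_pos: [487.4, 91.0, 22.2]
ee_rot: [0.002, 1.0, 0.015, 0.001]
force: [-0.5, 0.8, 9.3]
grip_width: 0.398
```

```bash
python3 look.py; ls pics/p_*
```

```text
7.4 [487.42144713  90.98877781  22.15615158] [-0.50142528  0.80461984  9.31705433] [ 0.3110751   0.18998969 -0.08750863]
landing strip [(-52, 19.4), (-46, 19.2), (-40, 19.2), (-34, 70.6), (-28, 71.3), (-22, 41.2), (-16, 41.6), (-4, 69.4), (2, 55.1), (8, 46.7), (14, 46.6), (20, 46.6), (26, 46.7), (32, 46.7), (38, 46.6), (44, 46.6), (50, 46.6), (56, 46.6), (62, 46.5)]
hood strip [(-64, 18.9), (-58, 19.3), (-52, 19.2), (-46, 32.5), (-40, 36.1), (-34, 53.1), (-28, 58.1), (-22, 41.3), (-16, 41.5), (-4, 69.2), (2, 54.7), (8, 46.6), (14, 46.6), (20, 46.6), (26, 46.6), (32, 46.6), (38, 46.6), (44, 46.6), (50, 46.6), (56, 46.6), (62, 46.5)]
button [(-64, 20.9), (-58, 21.6), (-52, 24.2), (-46, 48.2), (-40, 48.3), (-34, 42.8), (-28, 50.7), (-22, 24.0), (-16, 20.4), (-10, 1.5), (-4, 1.0), (2, 1.0), (8, 1.1), (14, 1.0), (20, 1.0), (26, 0.9), (32, 1.1), (38, 1.0), (44, 1.0), (50, 1.6), (56, 1.5), (62, 1.0)]
pics/p_685.png
pics/p_740.png
```

```bash
cp $(ls pics/p_[0-9]*|tail -1) pics/last.png
```

```text
(no output)
```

View pics/last.png

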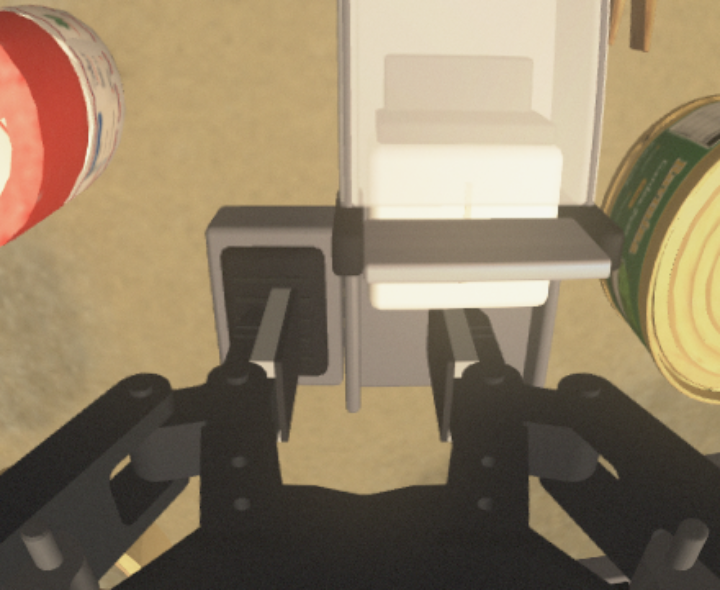

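The gate is raised, and the tablet's front is out under it against the right finger at about (460,310), with the pusher behind it. The left finger is on the pressed button at about (275,330). Nothing moved over 0.5 s, so I'm handing in.

```bash
python3 -c "
from rig import workorder;print(workorder.finish_job())"
```

```text
the job is handed in; nothing more can be done
None
```

The tablet is out on the landing and held there by one finger, while the other keeps the release button pressed. I handed the job in at about 7.5 s of the 32 s limit.

**What I did:** I used the large dispenser; the smaller look-alike was left alone. I set the jaws to 40% open, with one fingertip over the button and the other in the middle of the landing, and pressed straight down.

**Last checks:**
- **Button:** it stands about 23 mm above the worktop, fully down, with about 9 N on the tool.
- **Tablet:** its front edge is about 25 mm out of the hood against the finger. Nothing changed between two looks about half a second apart.
- **Spring push on the finger:** the force read -1.6 N, then -0.5 N, which is close to the sensor noise. That the finger touches the tablet is therefore judged mainly from the picture.
- **Things around the dispenser:** I saw no contact with them. The pot and tin look in place in the last close view, but I did not measure any of the loose things again at the end.

**Disagreements:**
- **Position:** the top camera placed the dispenser about 2 mm further back than the wrist camera did. The spare room around the button and landing covered that.
- **Appliance on the right:** the pictures show a drum and side panel at y of about -245 mm where the arm started. The arm passed through both with no contact force.

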